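# Find the size of an unmarked crochet hook in a hook gauge

### The arm

A 6-joint arm with a two-finger parallel gripper is mounted at the origin on the work surface. World frame = base frame: x ahead of the robot, y to its left, z up, the work surface at z = 0. Lengths are in mm, angles in rad, forces in N, time in s.
With the tool pointing down it reaches from about 300 to 775 mm from the base axis. Payload 14.6 kg.
Tool frame: the origin (TCP) lies midway between the tips of the shut fingers; the grasp point (between the pads) lies 19 mm behind it; y points along the fingers, x is the direction in which the jaws open and shut, and the axes are right-handed (so a half turn about y gives the same grasp; the last joint's range is limited). The gripper opens to 94 mm and grips with 3 to 60 N. Pads are 16 mm wide; open, the fingers measure 119 mm over their backs; the gripper's body (75 mm by 177 mm) begins 78 mm behind the grasp point.
Start: joints at [1.059, 0.3, 1.521, -0, 1.321, -0.067], TCP at [236.649, 496.474, 205.446] pointing down, gripper open.
Joint ranges: [-3.03, 3.03], [-0.79, 2.21], [0.23, 2.52], [-1.04, 4.18], [0, 3.07], [-2.55, 2.55]. Speed limits (rad/s): [2.22, 2.22, 2.57, 3.14, 3.14, 3.14].

### API

Orientations are given as [roll, pitch, yaw] about the fixed x, y, z axes, in that order (R = Rz(yaw) Ry(pitch) Rx(roll)).
In Python, from cell import manip gives the robot as it stands.
- The arm moves only by the tool servo_tool, never from a script. Its argument "commands" is a list of rows, each an object with "dp": the shift along the tool's x, y, z in mm, a list of three; "turn": the turn, a rotation vector about the tool's x, y, z in degrees, a list of three. A call has 1 to 5 rows; each row is the pose to reach, as a shift and turn from the pose measured when the call began, along the tool's axes at that moment; what a row does not reach only later rows make up. A row lasts 1/12 s, in which the tool goes at most 41.7 mm and 7.16 degrees, less where a joint would pass 70% of its speed; a pose out of reach is approached as far as the arm can. A call with a gripper value outside its range is refused whole. "grip" is the gripper command: -1 is fully open, 1 is shut, values between are in proportion, set as the call begins (left out, the last holds). The fingers move at their own pace and stop on an object; "force" is the grip in N (left out, the last holds). Time passes only in rows, so rows that repeat a pose let the fingers close. It gives the time, the measured TCP pose, the force and the opening at its end, in the units of the state.
- manip.read_state(): the state, without advancing time (a new reading comes with each control period).
- manip.camera(name): name is "scene" or "top"; returns a dict with "img" (480x640x3 uint8, red, green, blue), "depth" (480x640 float32, mm along the optical axis (not along the pixel's ray), 0 where there is no reading), "K" (3x3 intrinsics, pixels), "k1" (the pictures are not rectified: a ray, as slopes to the right and down, at radius r is drawn at 1 + k1 r^2 times it, then the intrinsics apply), "R" (3x3) and "t" (3): a world point X has camera coordinates R X + t. Camera axes: x right, y down, z forward; pixel columns grow to the right and rows downward; lengths in mm; the calibration is good to about 2 mm. A picture is of the moment at which its call begins.
- manip.sign_off(): hands the job in, once; it reports no verdict.
The state is a dict: "clock": time; "joints": joint angles; "qd": joint speeds; "effort": joint torques, N m; "eef_pos": TCP position; "eef_rot": TCP orientation; "wrist_force": force on the tool from outside, world axes, zero at the start; "moment": the same for the moment, N m; "finger_gap": finger opening in mm.
Only numpy, scipy, OpenCV 4.12 (cv2) and the standard library are available. Lean on these libraries where they do the work, as an engineer would, in place of code of your own. Each camera call takes 0.05 s, during which the arm holds its last target.

### The job

Take the crochet hook that stands alone in the white pot and find its size in the hook gauge: beginning at the narrowest hole and going one hole at a time towards the wider ones, try its nose in each without forcing it, until one lets the shank through cleanly. Lower it in that hole until its collar rests flat on the plate, and leave it standing there; leave the two hooks in the box and the other things on the ledge as they are.

Things in the scene. Friction and masses are not known exactly. Their poses are not given: they have to be found in the camera images.
- hook_a: Crochet hook, nose down, 45 g, one of 3 alike but for the shank: 12, 16 or 20 mm thick, not told which. Handle 24 mm across; below it a collar 34 mm across, 5 mm thick; below that a straight round shank 60 mm long, its last 6 mm narrowing to a flat nose 5 mm across. Origin mid-handle, on the axis (z, up): handle's top 38 mm above it, collar's underside 35 mm and nose 95 mm below. Stands alone in the pot, or in the box.
- hook_b: Crochet hook, nose down, 45 g, one of 3 alike but for the shank: 12, 16 or 20 mm thick, not told which. Handle 24 mm across; below it a collar 34 mm across, 5 mm thick; below that a straight round shank 60 mm long, its last 6 mm narrowing to a flat nose 5 mm across. Origin mid-handle, on the axis (z, up): handle's top 38 mm above it, collar's underside 35 mm and nose 95 mm below. Stands alone in the pot, or in the box.
- hook_c: Crochet hook, nose down, 45 g, one of 3 alike but for the shank: 12, 16 or 20 mm thick, not told which. Handle 24 mm across; below it a collar 34 mm across, 5 mm thick; below that a straight round shank 60 mm long, its last 6 mm narrowing to a flat nose 5 mm across. Origin mid-handle, on the axis (z, up): handle's top 38 mm above it, collar's underside 35 mm and nose 95 mm below. Stands alone in the pot, or in the box.
- gauge: Hook gauge, fixed: level aluminium plate 60 x 190 x 10 mm on end cheeks, top 70 mm above the ledge, free under the holes. Four holes in a line along its y at -66 (narrowest), -24, 20, 66 mm (widest), mouths bevelled 1 mm. Origin under its centre, on the ledge. Too thick a shank stops with its nose 2 to 7 mm below the top; the right one goes in 60 mm. Over 20 N of nose or shank on it is forcing.
- hole_1 (a point): The narrowest of the gauge plate's four round through holes, 9.5 mm wide (made for an 8 mm shank). The point is the centre of its mouth, on the plate's top face 70 mm above the ledge; z upward. 1 dot(s) are punched beside it.
- hole_2 (a point): The second narrowest of the gauge plate's four round through holes, 13.5 mm wide (made for a 12 mm shank). The point is the centre of its mouth, on the plate's top face 70 mm above the ledge; z upward. 2 dot(s) are punched beside it.
- hole_3 (a point): The third of the gauge plate's four round through holes, 17.5 mm wide (made for a 16 mm shank). The point is the centre of its mouth, on the plate's top face 70 mm above the ledge; z upward. 3 dot(s) are punched beside it.
- hole_4 (a point): The widest of the gauge plate's four round through holes, 21.5 mm wide (made for a 20 mm shank). The point is the centre of its mouth, on the plate's top face 70 mm above the ledge; z upward. 4 dot(s) are punched beside it.
- pot_mouth (a point): Centre of the mouth of the white stoneware pot, 70 mm above the ledge: fixed, 68 mm across at the foot, 44 mm at the rim, with a hole 23 mm wide in which one hook stands loosely, its collar on the rim.
- box_deck (a point): Centre of the deck of the small bamboo hook box, 85 x 135 mm, its deck 70 mm above the ledge, with its flap folded up to 150 mm above the ledge on the robot's side: fixed. The two other hooks stand in its two sockets, each about 36 mm from this point.
- jar_1: A bystander, the closed jar of dark preserve, loose; origin under its centre. Leave it where it is.
- jar_2: A bystander, the closed jar of golden preserve, loose; origin under its centre. Leave it where it is.
- saucer: A bystander, the saucer (128 mm across, 13 mm high), loose; origin under its centre. Leave it where it is.
- spoon: A bystander, the small steel spoon lying on the saucer, loose; origin under its centre. Leave it where it is.
- demitasse: A bystander, the demitasse cup, loose; origin under its centre. Leave it where it is.
- honey_pot: A bystander, the honey pot, loose; origin under its centre. Leave it where it is.
Mind the look-alikes: they are no part of the job. What is shaped like the hook_c but purple is not meant.

How it is judged:
By the outcome, as a careful person would: the job done as asked, in the order asked, and still so for the second after the job is handed in, with the robot touching nothing.
It also fails if it takes over 64 s, if anything falls off the work surface, if the arm or the gripper's body presses on something with over 40 N, if the wrist force passes 120 N, or if a joint passes its speed limit or range.

## Working session

There is one attempt and no reset: what is moved stays moved. The work goes in short steps, Python scripts to look and compute and a tool call to move; the robot and the scene stay as the last step left them, time stands still between calls to the robot, and variables do not carry over. Pictures are saved under pics/ and viewed, and the job is handed in when it is done.

Besides the shell and the picture viewer there is one more tool, called after "Call:" as a command line: name --argument value ..., lists and objects as JSON in quotes. servo_tool: Moves the arm, as the interface text tells. Its arguments: {"type":"object","properties":{"commands":{"type":"array","items":{"type":"object","properties":{"dp":{"type":"array","items":{"type":"number"}},"turn":{"type":"array","items":{"type":"number"}}}}},"grip":{"type":"number"},"force":{"type":"number"}},"required":["commands"]}

```bash
ls; mkdir -p pics; cat > h.py <<'E'
import numpy as np, cv2
from cell import manip
def snap(n,f):
    c=manip.camera(n); cv2.imwrite('pics/'+f+'.png',c['img'][:,:,::-1]); np.savez('pics/'+f+'.npz',**c); return c
def load(f):
    return dict(np.load('pics/'+f+'.npz'))
def ray(c,u,v):
    K=c['K'];d=np.array([[0.,0]])
    k=float(c['k1']); p=np.array([(u-K[0,2])/K[0,0],(v-K[1,2])/K[1,1]]); q=p.copy()
    for _ in range(30): q=p/(1+k*(q@q))
    o=-c['R'].T@c['t']; return o,c['R'].T@np.array([q[0],q[1],1])
def onz(c,u,v,z):
    o,d=ray(c,u,v); return o+d*(z-o[2])/d[2]
def proj(c,X):
    x=c['R']@np.array(X,float)+c['t']; s=x[:2]/x[2]; s=s*(1+float(c['k1'])*(s@s)); return s*[c['K'][0,0],c['K'][1,1]]+c['K'][:2,2]
def dep(c,u,v):
    o,d=ray(c,u,v); return o+d*c['depth'][int(v),int(u)]
E
python3 - <<'E'
from h import *
for n in('scene','top'):
    c=snap(n,n+'0'); print(n,c['K'].tolist(),c['k1'],-c['R'].T@c['t'],c['R'].tolist())
print(manip.read_state())
E
```

```text
pics
scene [[555.876591479657, 0.0, 310.73159835553616], [0.0, 555.876591479657, 238.6257770386203], [0.0, 0.0, 1.0]] 0.03976253276531581 [1073.05189202  289.34489133 1021.07381213] [[-0.4708061786092651, 0.8821947246985758, -0.008602900519257065], [0.7616599518927087, 0.40152011858921444, -0.5085820602920432], [-0.4452141730292704, -0.24599606111095892, -0.8609705442416459]]
top [[480.1758229177917, 0.0, 319.8479981293017], [0.0, 480.1758229177917, 234.20509862830576], [0.0, 0.0, 1.0]] -0.00672962757115209 [ 488.26935155   29.81571497 1157.46345478] [[0.020091228078295022, -0.9997361555249543, 0.011133817426675694], [-0.9965745775560667, -0.02091873743357696, -0.08000948564471928], [0.08022128098736268, -0.009488190574060536, -0.9967319199846953]]
{'clock': 0.1, 'joints': array([ 1.05940344e+00,  3.00436050e-01,  1.52151830e+00,  5.31837014e-06,
        1.32071437e+00, -6.66214082e-02]), 'qd': array([ 0.00115805,  0.00084595, -0.0006075 , -0.00033437,  0.00180942,
       -0.00062859]), 'effort': array([ 2.97121196e-04, -5.32638538e+01, -3.53286195e+01,  7.09156855e-02,
        2.34658818e-02,  6.22744523e-06]), 'eef_pos': array([236.53268851, 496.27447884, 204.9321162 ]), 'eef_rot': array([-1.57071955e+00,  1.07333570e-03,  1.12602357e+00]), 'wrist_force': array([ 0.36548295, -0.70835354,  0.30761212]), 'moment': array([0.01335547, 0.03133366, 0.04299938]), 'finger_gap': 93.90713763894995}
```

View pics/scene0.png

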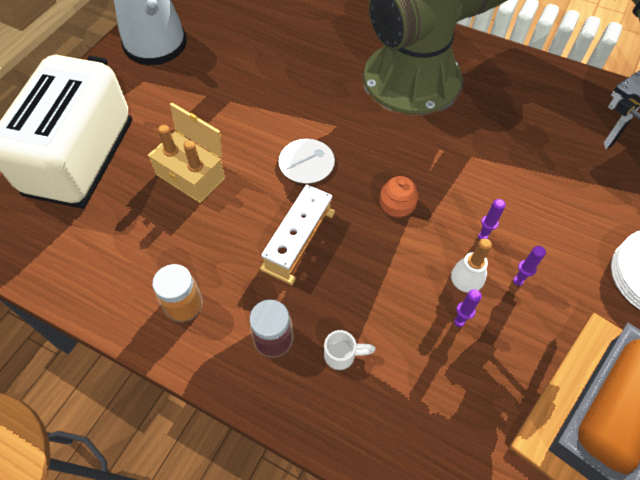

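View pics/top0.png

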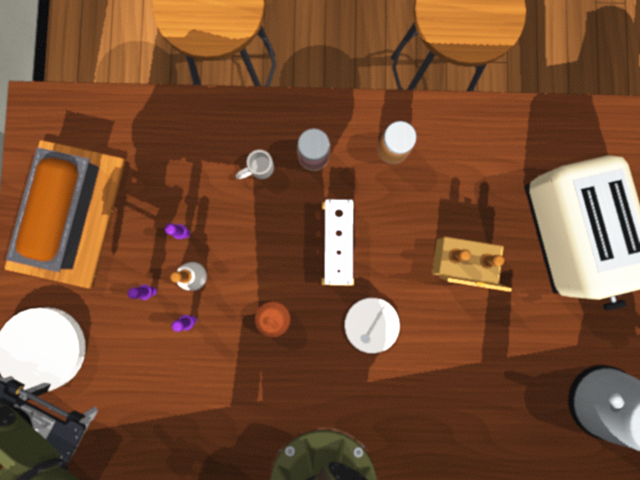

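```bash
python3 - <<'E'
from h import *
t=load('top0')['img'][:,:,::-1]; s=load('scene0')['img'][:,:,::-1]
a=cv2.resize(t[210:350,100:240],(400,400),interpolation=cv2.INTER_CUBIC)
b=cv2.resize(t[190:300,285:395],(400,400),interpolation=cv2.INTER_CUBIC)
c=cv2.resize(s[180:340,420:580],(400,300)) if 0 else cv2.resize(s[190:340,430:560],(400,300))
d=cv2.resize(s[180:290,250:350],(400,300))
cv2.imwrite('pics/crop0.png',np.vstack([np.hstack([a,b])]))
cv2.imwrite('pics/crop1.png',np.hstack([cv2.resize(s[190:340,430:560],(390,450),interpolation=2),cv2.resize(s[175:285,255:345],(368,450),interpolation=2)]))
E
```

```text
(no output)
```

View pics/crop0.png

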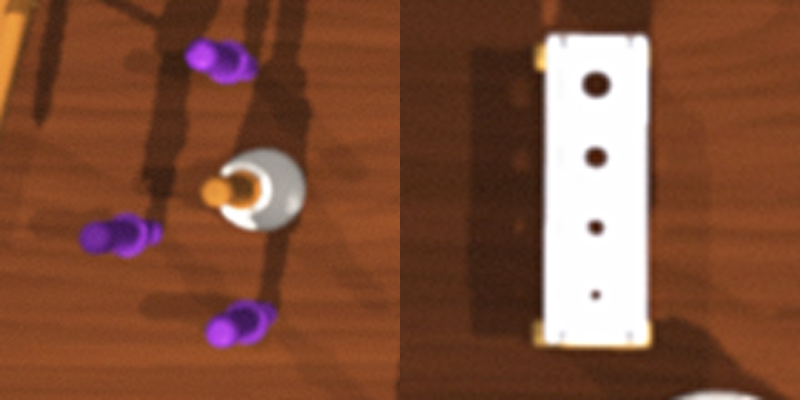

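View pics/crop1.png

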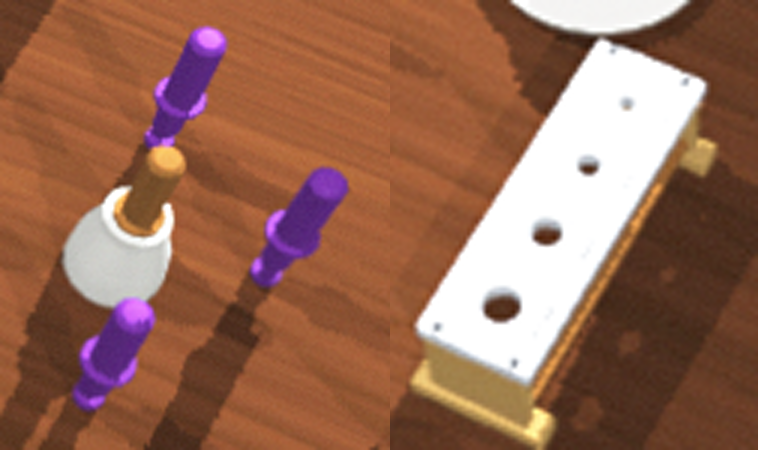

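```bash
cat > m.py <<'E'
from h import *
import sys
T=load('top0');S=load('scene0')
def blob(c,u0,u1,v0,v1,f):
    im=cv2.cvtColor(c['img'],cv2.COLOR_RGB2HSV)[v0:v1,u0:u1].astype(int)
    m=f(im[...,0],im[...,1],im[...,2]).astype(np.uint8)
    n,l,st,ce=cv2.connectedComponentsWithStats(m)
    return [(st[i,4],st[i,:4]+[u0,v0,0,0],ce[i]+[u0,v0]) for i in range(1,n) if st[i,4]>3]
E
python3 - <<'E'
from m import *
# holes: weighted dark centroid
def plate(c,u0,u1,v0,v1):
    g=cv2.cvtColor(c['img'],cv2.COLOR_RGB2GRAY)
    hs=cv2.cvtColor(c['img'],cv2.COLOR_RGB2HSV)
    m=((hs[...,1]<50)&(hs[...,2]>180)).astype(np.uint8); m2=np.zeros_like(m); m2[v0:v1,u0:u1]=m[v0:v1,u0:u1]
    cn=max(cv2.findContours(m2,cv2.RETR_EXTERNAL,2)[0],key=cv2.contourArea)
    r=cv2.minAreaRect(cn); box=cv2.boxPoints(r)
    full=np.zeros_like(m); cv2.fillPoly(full,[cv2.approxPolyDP(cn,2,True)],1)
    full=cv2.erode(full,np.ones((5,5)))
    w=np.clip(225-g.astype(float),0,None)*full
    dm=((w>15)).astype(np.uint8)
    n,l,st,ce=cv2.connectedComponentsWithStats(dm)
    for i in range(1,n):
        k=l==i; ys,xs=np.nonzero(k); ww=w[k]
        u,v=(xs*ww).sum()/ww.sum(),(ys*ww).sum()/ww.sum()
        print(st[i,4],ww.sum().round(),u.round(2),v.round(2),onz(c,u,v,70).round(1),onz(c,u,v,66).round(1))
    print('corners',[ (b.round(1).tolist(),onz(c,*b,70)[:2].round(1).tolist()) for b in box])
print('top');plate(T,315,365,190,295)
print('scene');plate(S,250,345,175,285)
for c,(a) in ((T,(100,240,210,350)),(S,(430,560,190,340))):
    print(blob(c,*a,lambda h,s,v:(h>8)&(h<22)&(s>120)&(v>140)))
    print(blob(c,*a,lambda h,s,v:(h>125)&(h<150)&(s>120)))
    print(blob(c,*a,lambda h,s,v:(s<50)&(v>110)))
E
```

```text
top
54 7007.0 338.53 212.82 [625.6 -22.2  70. ] [626.1 -22.4  66. ]
35 4022.0 338.43 232.74 [580.  -22.7  70. ] [580.4 -22.9  66. ]
21 1932.0 338.39 252.06 [536.1 -23.4  70. ] [536.3 -23.6  66. ]
8 510.0 338.29 270.68 [494.  -23.9  70. ] [494.  -24.1  66. ]
corners [([325.0, 199.0], [656.8, 9.3]), ([352.0, 199.0], [658.1, -52.4]), ([352.0, 284.0], [464.7, -55.3]), ([325.0, 284.0], [463.5, 5.6])]
scene
6 243.0 312.52 200.09 [497.7 -22.8  70. ] [495.3 -24.1  66. ]
21 1764.0 303.11 215.5 [540.2 -21.9  70. ] [538.  -23.2  66. ]
38 4141.0 292.93 231.94 [584.2 -21.3  70. ] [582.1 -22.6  66. ]
65 7903.0 281.89 249.74 [630.  -20.6  70. ] [628.2 -21.9  66. ]
2 122.0 266.0 254.51 [653.9 -42.8  70. ] [652.1 -44.2  66. ]
2 129.0 285.0 263.41 [ 6.537e+02 -2.000e-01  7.000e+01] [651.9  -1.5  66. ]
corners [([260.20001220703125, 254.89999389648438], [659.9, -52.3]), ([306.20001220703125, 179.5], [457.3, -59.5]), ([332.5, 195.5], [468.2, 8.7]), ([286.6000061035156, 271.0], [666.6, 10.5])]
[(np.int32(228), array([100, 210,   9,  41]), array([102.88157895, 224.71929825])), (np.int32(13), array([220, 2
[... 2576 characters left out ...]
,  53]), array([532.12077742, 318.57473392])), (np.int32(13), array([536, 289,   9,   5]), array([540.46153846, 290.92307692])), (np.int32(492), array([466, 296,  35,  31]), array([483.29878049, 311.25813008])), (np.int32(65), array([438, 323,  14,  17]), array([444.61538462, 330.95384615])), (np.int32(125), array([455, 329,  20,  11]), array([463.152, 335.704]))]
[(np.int32(487), array([478, 199,  27,  40]), array([491.26283368, 218.68377823])), (np.int32(560), array([513, 246,  33,  40]), array([529.11964286, 264.69107143])), (np.int32(540), array([454, 290,  28,  37]), array([467.02037037, 307.38148148]))]
[(np.int32(869), array([451, 252,  37,  41]), array([468.26467204, 275.05638665]))]
```

```bash
python3 - <<'E'
from m import *
print('hook top', onz(T,175.6,276.9,143),onz(S,485.3,244,143))
# pairwise triangulation
def tri(a,b):
    o1,d1=ray(T,*a);o2,d2=ray(S,*b)
    A=np.stack([d1,-d2],1);s=np.linalg.lstsq(A,o2-o1,rcond=None)[0]
    p,q=o1+d1*s[0],o2+d2*s[1];return ((p+q)/2).round(1),np.linalg.norm(p-q).round(1)
print('tri hook',tri((175.6,276.9),(485.3,244)))
for a,b in (((171.5,229.5),(470.5,295.5)),((133.5,293),(538,252.5)),((177.5,325.5),(498,205))): print('purple top',tri(a,b))
# depth clouds summary around items
for nm,u0,u1,v0,v1 in (('hook',168,208,262,292),('gauge',325,352,199,285),('jar1',297,332,128,172),('jar2',377,417,120,164),('cup',235,275,150,182),('honey',252,292,300,338),('saucer',343,402,296,354),('box',432,512,234,294)):
    P=np.array([dep(T,u,v) for u in range(u0,u1) for v in range(v0,v1) if T['depth'][v,u]>0])
    H=P[P[:,2]>8]; print(nm,H.min(0).round(),H.max(0).round(),np.median(H,0).round(1))
E
```

```text
hook top [473.67737343 321.07853912 143.        ] [481.4839555  323.55741278 143.        ]
tri hook (array([473.6, 324.2, 131.4]), np.float64(0.4))
purple top (array([576.3, 338.8, 118.5]), np.float64(5.5))
purple top (array([437.4, 415.8, 118.8]), np.float64(1.4))
purple top (array([370.8, 318.1, 120.2]), np.float64(2.1))
hook [442. 291.   8.] [506. 344. 146.] [475.3 312.8  65.1]
gauge [462. -57.  10.] [656.   8.  76.] [554.5 -22.7  69.8]
jar1 [734.   1.   8.] [809.  77. 115.] [762.   38.9 108.3]
jar2 [ 756. -191.    8.] [ 829. -115.  116.] [ 784.  -147.9  107.9]
cup [708. 137.   8.] [769. 222.  60.] [730.1 175.8  42.2]
honey [342.  86.  23.] [419. 164.  98.] [383.4 122.6  72.4]
saucer [ 305. -171.    8.] [429. -45.  22.] [ 367.1 -106.2   13.2]
box [ 458. -397.    8.] [ 575. -249.  159.] [ 517.8 -315.5   71. ]
```

```bash
python3 - <<'E'
from m import *
for n,c,(u0,u1,v0,v1) in (('T',T,(165,210,258,295)),('S',S,(450,500,232,295))):
    P=[];
    for u in range(u0,u1):
        for v in range(v0,v1):
            if c['depth'][v,u]>0: P.append([*dep(c,u,v),u,v])
    P=np.array(P)
    for lo,hi in((138,150),(90,138),(68,82),(60,68)):
        k=P[(P[:,2]>lo)&(P[:,2]<hi)]
        if len(k): print(n,lo,hi,len(k),'mean',k.mean(0).round(1),'mid',((k.min(0)+k.max(0))/2).round(1),'ext',np.ptp(k,axis=0).round(1))
    hs=cv2.cvtColor(c['img'],cv2.COLOR_RGB2HSV)
    for v in range(v0,v1): print(v,' '.join('%3d'%int(T2) if 0 else ('B' if 8<h<25 and s>110 and vv>60 else 'w' if s<60 and vv>120 else '.') for (h,s,vv) in hs[v,u0:u1] for T2 in [0]).replace(' ',''))
E
```

```text
T 138 150 85 mean [474.3 322.7 141.1 175.1 276.6] mid [473.5 323.2 142.3 175.  277. ] ext [21.  20.4  8.3 10.  10. ]
T 90 138 80 mean [474.7 316.4 116.9 181.3 276.4] mid [474.2 323.2 113.9 178.  276.5] ext [23.9 23.  47.9 16.  11. ]
T 68 82 140 mean [474.4 317.3  72.  186.4 276.4] mid [473.9 320.6  74.6 185.  276.5] ext [42.8 36.3 13.3 16.  19. ]
T 60 68 45 mean [475.7 312.4  66.  189.3 275.8] mid [475.  317.6  64.2 187.  276. ] ext [40.7 32.3  7.4 14.  18. ]
258 BBBBBBBBBBBBBBBBBBBBBBBBBBBBBBBBBBBBBBBBBBBBB
259 BBBBBBBBBBBBBBBBBBBBBBBBBBBBBBBBBBBBBBBBBBBBB
260 BBBBBBBBBBBBBBBBBBBB.BBBBBBBBBB.BBBBBBBBBBBBB
261 BBBBBBBBBBBBBBBBBBBBBB.BB.B.BBBBBBBBBBBBBBBBB
262 BBBBBBBBBBBBBBBBBBBBB.....ww.....BBBBBB.BBBBB
263 BBBBBBBBBBBBBBBBB.B...wwwwwwwwwww..BBBBBBBBBB
264 BBBBBBBBBBBBBBBBB...wwwwwwwwwwwwwww.BBBBBBBBB
265 BBBBBBBBBBBBBBBB.wwwwwwwwwwwwwwwwwww..BBBBBBB
266 BBBBBBBBBBBBBBB.wwwwwwwwwwwwwwwwwwwwww.BBBBBB
267 BBBBBBBBBBBBB.wwwwwwwwwwwwwwwwwwwwwwww.BBBBBB
268 BBBBBBBBBBBB.wwwwwwwwwwwwwwwwwwwwwwwwww.BBBBB
269 BBBBBBBBBBBB.wwwww....wwwwwwwwwwwwwwwwww.BBBB
270 BBBBBBBBBBBB.www.BBBBB..wwwwwwww
[... 4448 characters left out ...]
wwwwwwwwwwwwwwwwwwwwwwwwwBBBBBBBBBBBBBBB
283 BBBwwwwwwwwwwwwwwwwwwwwwwwwwwwwwww.BBBBBBBBBBBBBBB
284 BBB.wwwwwwwwwwwwwwwwwwwwwwwwwwwwwwBBBBBBBBBBBBBBBB
285 BBBB.wwwwwwwwwwwwwwwwwwwwwwwwwwww.BBBBBBBBBBBBBBBB
286 BBBBB.wwwwwwwwwwwwwwwwwwwwwwwwwwwBBBBBBBBBBBBBBBBB
287 BBBBBB.wwwwwwwwwwwwwwwwwwwwwwwww.BBBBBBBBBBBBBBBBB
288 BBBBBBB.wwwwwwwwwwwwwwwwwwwwwww.BBBBBBBBBBBBBBBBBB
289 BBBBBBBB.wwwwwwwwwwww.....wwwwBBBBBBBBBBBBBBBBBBBB
290 BBBBBBBBB.wwwwwwwwww..........BBBBBBBBBBBBBBBBBBBB
291 BBBBBBBBBBB..wwwwww............BBBBBBBBBBBBBBBBBBB
292 BBBBBBBBBBBBBB...w..............BBBBBBBBBBBBBBBBBB
293 BBBBBBBB.BBBBBBB................BBBBBBBBBBBBBBBBBB
294 BBBBBBBBBBBBBBBB................BBBBBBBBBBBBBBBBBB
```

Call:
servo_tool --commands '[{"dp": [-5,0,-27],"turn": [0,7,0]},{"dp": [-12,0,-62],"turn": [0,14,0]},{"dp": [-19,0,-99],"turn": [0,21,0]},{"dp": [-26,0,-137],"turn": [0,28,0]},{"dp": [-32,0,-172],"turn": [0,35,0]}]' --grip -0.3

```text
clock: 0.52
eef_pos: [379.3, 391.9, 204.8]
eef_rot: [-1.572, 0.001, 0.509]
wrist_force: [0.1, 0.6, -0.3]
finger_gap: 63.9
```

Call:
servo_tool --commands '[{"dp": [12,0,-27],"turn": [0,7,0]},{"dp": [25,0,-54],"turn": [0,14,0]},{"dp": [38,0,-81],"turn": [0,21,0]},{"dp": [50,0,-108],"turn": [0,28,0]},{"dp": [50,0,-108],"turn": [0,29.2,0]}]'

```text
clock: 0.93
eef_pos: [478.6, 319.0, 204.2]
eef_rot: [-1.573, 0.001, -0.011]
wrist_force: [-0.4, 0.6, -0.1]
finger_gap: 61.0
```

```bash
python3 - <<'E'
from h import *
s=manip.read_state();print(s['eef_pos'],s['eef_rot'])
for n in('scene','top'): snap(n,n+'1')
T=load('top1')['img'];S=load('scene1')['img']
a=cv2.resize(T[190:340,90:290],(400,300),interpolation=2);b=cv2.resize(S[110:310,400:600],(400,400),interpolation=2)
o=np.zeros((400,800,3),np.uint8);o[:300,:400]=a;o[:,400:]=b
cv2.imwrite('pics/c2.png',o[:,:,::-1])
E
```

```text
[478.57220833 318.97561961 204.16725454] [-1.57301997e+00  9.30787234e-04 -1.14869606e-02]
```

View pics/c2.png

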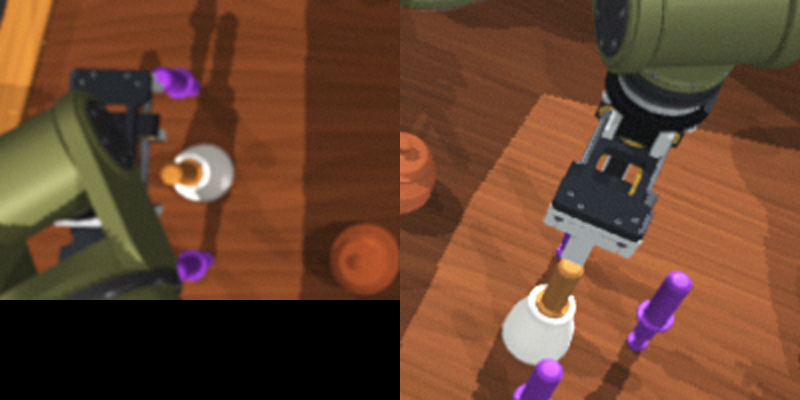

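```bash
python3 - <<'E'
from h import *
T=load('top1');S=load('scene1')
print(proj(T,[478.6,319,204]),proj(S,[478.6,319,204]))
for s in(-1,1): print(proj(T,[478.6+s*37,319,204]),proj(S,[478.6+s*37,319,204]))
a=cv2.resize(T['img'][245:310,150:215],(400,400),interpolation=2);b=cv2.resize(S['img'][190:290,440:540],(400,400),interpolation=2)
cv2.imwrite('pics/c3.png',np.hstack([a,b])[:,:,::-1])
E
```

```text
[167.85712434 274.68271721] [492.61774108 223.91859858]
[167.01083438 293.55148974] [499.58055785 208.05665174]
[168.70135741 255.92908222] [485.43199859 240.32018847]
```

View pics/c3.png

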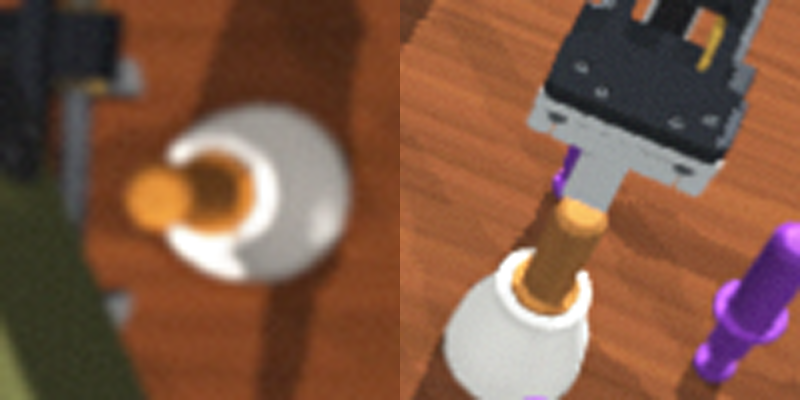

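Call:
servo_tool --commands '[{"dp": [-0.5,20,3],"turn": [0.13,-0.66,0]},{"dp": [-0.5,50,3],"turn": [0.13,-0.66,0]},{"dp": [-0.5,80,3],"turn": [0.13,-0.66,0]},{"dp": [-0.5,100,3],"turn": [0.13,-0.66,0]},{"dp": [-0.5,108,3],"turn": [0.13,-0.66,0]}]'

```text
clock: 1.45
eef_pos: [473.1, 324.3, 93.2]
eef_rot: [-1.572, 0.006, 0.013]
wrist_force: [0.7, -0.2, -0.0]
finger_gap: 61.1
```

```bash
python3 - <<'E'
from h import *
s=manip.read_state();print(s['eef_pos'],s['eef_rot'],s['wrist_force'])
T=snap('top','top2');S=snap('scene','scene2')
a=cv2.resize(T['img'][245:310,150:215],(400,400),interpolation=2);b=cv2.resize(S['img'][190:290,440:540],(400,400),interpolation=2)
cv2.imwrite('pics/c4.png',np.hstack([a,b])[:,:,::-1])
E
```

```text
[473.09108839 324.25623612  93.1527282 ] [-1.57235056  0.00571277  0.01304522] [ 0.72704948 -0.20112861 -0.0477349 ]
```

View pics/c4.png

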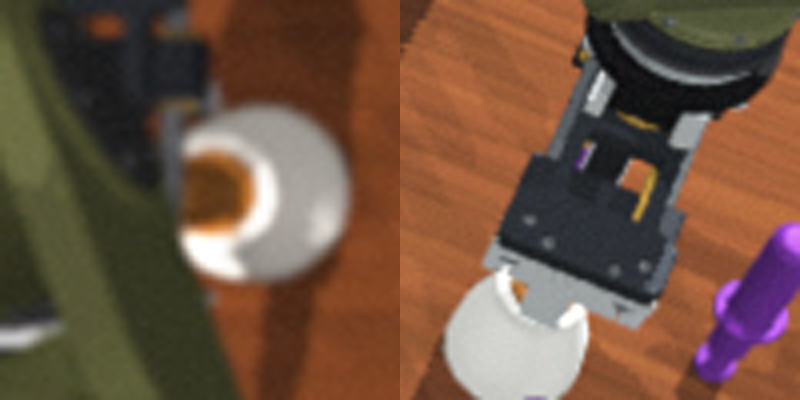

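Call:
servo_tool --commands '[{"dp": [2.5,-1.5,-1],"turn": [0.1,0.75,-0.33]},{"dp": [4.9,-2.8,-1.8],"turn": [0.1,0.75,-0.33]},{"dp": [4.9,-2.8,-1.8],"turn": [0.1,0.75,-0.33]}]'

```text
clock: 1.8
eef_pos: [480.0, 323.1, 99.9]
eef_rot: [-1.568, -0.005, -0.001]
wrist_force: [0.1, -0.9, 0.6]
finger_gap: 61.2
```

Call:
servo_tool --commands '[{"dp": [-1,2,0],"turn": [-0.15,0,0.28]},{"dp": [-1.5,2,0],"turn": [-0.15,0,0.28]},{"dp": [-1.5,2,0],"turn": [-0.15,0,0.28]}]'

```text
clock: 2.05
eef_pos: [478.6, 323.2, 98.2]
eef_rot: [-1.571, 0.0, -0.001]
wrist_force: [-0.4, -0.4, 0.1]
finger_gap: 61.1
```

Call:
servo_tool --commands '[{"dp": [0,0,0],"turn": [0,0,0]},{"dp": [0,0,0],"turn": [0,0,0]},{"dp": [0,0,0],"turn": [0,0,0]},{"dp": [0,0,0],"turn": [0,0,0]},{"dp": [0,0,0],"turn": [0,0,0]}]' --grip 1 --force 25

```text
clock: 2.47
eef_pos: [478.5, 323.2, 98.2]
eef_rot: [-1.571, 0.0, -0.001]
wrist_force: [-0.3, 0.2, 0.2]
finger_gap: 31.3
```

Call:
servo_tool --commands '[{"dp": [0,0,0],"turn": [0,0,0]},{"dp": [0,0,0],"turn": [0,0,0]},{"dp": [0,0,0],"turn": [0,0,0]}]'

```text
clock: 2.72
eef_pos: [478.2, 323.1, 98.1]
eef_rot: [-1.571, 0.001, -0.001]
wrist_force: [-3.0, -0.4, 0.3]
finger_gap: 23.8
```

Call:
servo_tool --commands '[{"dp": [0,-12,0],"turn": [0,0,0]},{"dp": [0,-34,0],"turn": [0,0,0]},{"dp": [0,-60,0],"turn": [0,0,0]},{"dp": [0,-85,0],"turn": [0,0,0]},{"dp": [0,-105,0],"turn": [0,0,0]}]'

```text
clock: 3.13
eef_pos: [478.7, 323.3, 206.2]
eef_rot: [-1.57, -0.001, -0.001]
wrist_force: [0.0, 0.1, -0.4]
finger_gap: 23.8
```

Call:
servo_tool --commands '[{"dp": [0,-6,0],"turn": [0,0,0]},{"dp": [0,-8,0],"turn": [0,0,0]},{"dp": [0,-8,0],"turn": [0,0,0]}]'

```text
clock: 3.38
eef_pos: [478.7, 323.2, 214.2]
eef_rot: [-1.569, -0.002, -0.001]
wrist_force: [-0.2, -0.6, -1.5]
finger_gap: 23.3
```

```bash
python3 - <<'E'
from h import *
s=manip.read_state();print(s['eef_pos'],s['eef_rot'],s['wrist_force'])
T=snap('top','top3');S=snap('scene','scene3')
a=cv2.resize(T['img'][225:325,130:230],(400,400),interpolation=2);b=cv2.resize(S['img'][160:280,440:560],(400,400),interpolation=2)
cv2.imwrite('pics/c5.png',np.hstack([a,b])[:,:,::-1])
E
```

```text
[478.69577344 323.23308489 214.19856685] [-1.56948652e+00 -1.81783626e-03 -8.46595002e-04] [-0.15146829 -0.55058469 -1.46924683]
```

View pics/c5.png

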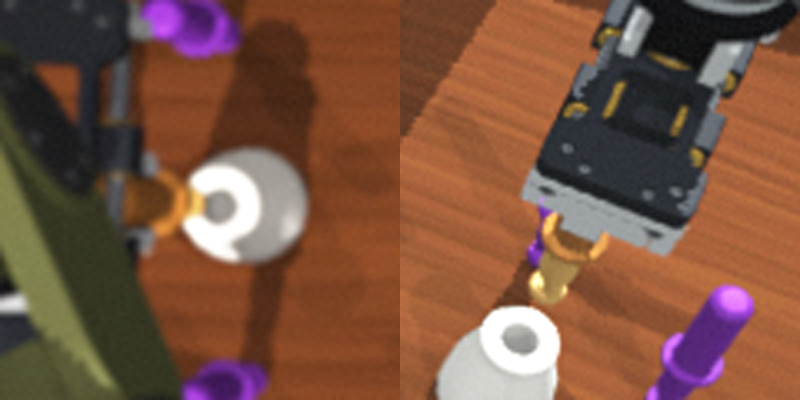

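Call:
servo_tool --commands '[{"dp": [1,0,-20],"turn": [0,0,0]},{"dp": [3,0,-55],"turn": [0,0,0]},{"dp": [5,0,-93],"turn": [0,0,0]},{"dp": [8,0,-133],"turn": [0,0,0]},{"dp": [10,0,-173],"turn": [0,0,0]}]'

```text
clock: 3.9
eef_pos: [487.5, 148.4, 211.5]
eef_rot: [-1.571, 0.002, -0.0]
wrist_force: [0.8, -0.3, -0.3]
finger_gap: 23.4
```

Call:
servo_tool --commands '[{"dp": [1,0,-35],"turn": [0,0,0]},{"dp": [3,0,-70],"turn": [0,0,0]},{"dp": [5,0,-105],"turn": [0,0,0]},{"dp": [8,0,-135],"turn": [0,0,0]},{"dp": [8,0,-155],"turn": [0,0,0]}]'

```text
clock: 4.32
eef_pos: [495.1, -9.2, 210.4]
eef_rot: [-1.571, 0.004, -0.002]
wrist_force: [0.8, -0.8, 1.0]
finger_gap: 23.3
```

Call:
servo_tool --commands '[{"dp": [1,8,-8],"turn": [0,0,-0.15]},{"dp": [2,20,-13.8],"turn": [0,0,-0.2]},{"dp": [2,30,-13.8],"turn": [0,0,-0.2]},{"dp": [2,34,-13.8],"turn": [0,0,-0.2]},{"dp": [2,34,-13.8],"turn": [0,0,-0.2]}]'

```text
clock: 4.73
eef_pos: [496.3, -22.1, 174.7]
eef_rot: [-1.571, 0.003, -0.001]
wrist_force: [-0.1, -0.5, -0.4]
finger_gap: 23.1
```

Call:
servo_tool --commands '[{"dp": [0,0,0],"turn": [0,0,0]},{"dp": [0,0,0],"turn": [0,0,0]}]'

```text
clock: 4.9
eef_pos: [496.3, -21.4, 174.8]
eef_rot: [-1.571, 0.003, -0.0]
wrist_force: [0.5, -0.9, -0.2]
finger_gap: 23.4
```

```bash
python3 - <<'E'
from h import *
s=manip.read_state();print(s['eef_pos'],s['eef_rot'],s['wrist_force'],s['qd'])
T=snap('top','top4');S=snap('scene','scene4')
a=cv2.resize(T['img'][195:295,290:390],(400,400),interpolation=2);b=cv2.resize(S['img'][150:250,260:360],(400,400),interpolation=2)
cv2.imwrite('pics/c6.png',np.hstack([a,b])[:,:,::-1])
E
```

```text
[496.33658262 -21.43753609 174.77602642] [-1.57075945e+00  3.38449963e-03 -7.35571356e-06] [ 0.51107396 -0.93855205 -0.16683641] [-0.00423418 -0.00565978 -0.0039441  -0.0005226  -0.00011098 -0.00295548]
```

View pics/c6.png

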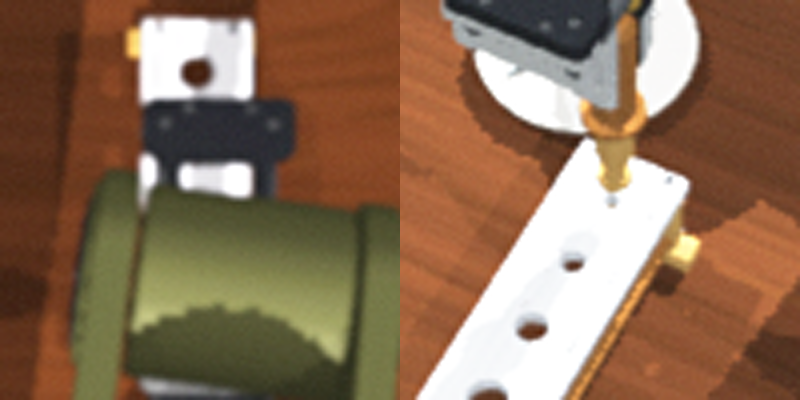

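```bash
python3 - <<'E'
from h import *
S=load('scene4');s=manip.read_state()
x,y,z=496.3,-21.4,174.8
n=z-88
for h in (0,6,30,60,65,133): print(h,n+h,proj(S,[x,y,n+h]).round(1))
print('hole1 px0 ~312.5,200.1')
cv2.imwrite('pics/c7.png',cv2.resize(S['img'][165:215,285:345],(720,600),interpolation=2)[:,:,::-1])
E
```

```text
0 86.80000000000001 [313.4 195.2]
6 92.80000000000001 [313.4 193.5]
30 116.80000000000001 [313.3 186.5]
60 146.8 [313.3 177.5]
65 151.8 [313.2 175.9]
133 219.8 [313.1 153.5]
hole1 px0 ~312.5,200.1
```

View pics/c7.png

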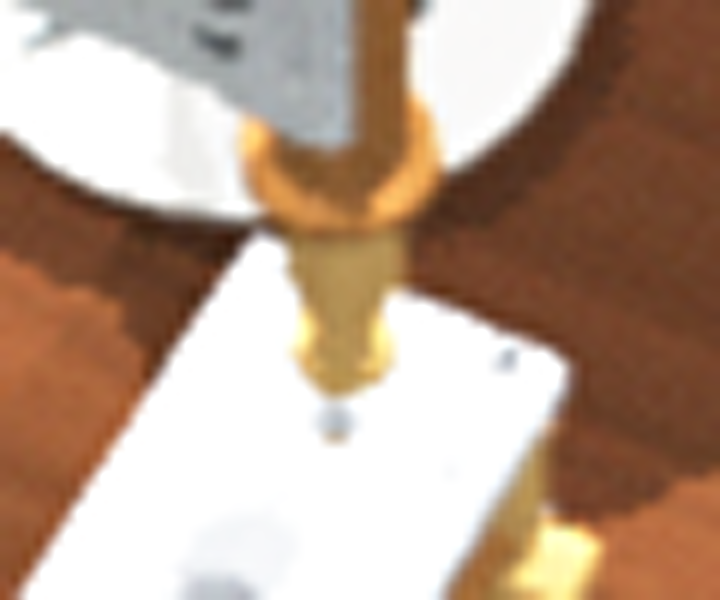

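```bash
python3 - <<'E'
from h import *
for nm,c,hs in (('S',load('scene0'),((312.5,200),(303,215.5),(293,232),(282,249.7))),('T',load('top0'),((338.3,270.7),(338.4,252),(338.4,232.7),(338.5,212.8)))):
    g=cv2.cvtColor(c['img'],cv2.COLOR_RGB2GRAY).astype(float)
    for i,(u,v) in enumerate(hs):
        u0,v0=int(round(u)),int(round(v)); r=5+i
        p=g[v0-r:v0+r+1,u0-r:u0+r+1]; bg=np.percentile(p,75)
        if i in(0,3) : print(p.astype(int)) 
        for th in (8,25,60):
            w=(np.clip(bg-p-th/2,0,th)/th); ys,xs=np.mgrid[-r:r+1,-r:r+1]
            uu,vv=u0+(w*xs).sum()/w.sum(),v0+(w*ys).sum()/w.sum()
            print(nm,i+1,th,'A',w.sum().round(1),(round(uu,2),round(vv,2)),onz(c,uu,vv,70)[:2].round(1))
E
```

```text
[[255 255 255 255 255 255 255 255 255 255 255]
 [255 255 255 255 255 255 255 255 255 255 255]
 [255 255 255 255 255 255 255 255 255 255 255]
 [255 255 255 255 252 241 246 255 255 255 255]
 [255 255 255 255 229 195 194 231 255 255 255]
 [255 255 255 255 220 178 172 217 255 255 255]
 [255 255 255 255 242 185 183 243 255 255 255]
 [255 255 255 255 255 255 255 255 255 255 255]
 [255 255 255 255 255 255 255 255 255 255 255]
 [255 255 255 255 255 255 255 255 255 255 255]
 [255 255 255 255 255 255 255 255 255 255 255]]
S 1 8 A 13.6 (np.float64(312.49), np.float64(199.76)) [497.  -23.2]
S 1 25 A 9.0 (np.float64(312.5), np.float64(199.88)) [497.3 -23.1]
S 1 60 A 4.3 (np.float64(312.54), np.float64(200.08)) [497.7 -22.8]
S 2 8 A 28.1 (np.float64(303.12), np.float64(214.88)) [538.9 -22.6]
S 2 25 A 23.2 (np.float64(303.16), np.float64(214.99)) [539.1 -22.4]
S 2 60 A 17.5 (np.float64(303.05), np.float64(215.31)) [539.9 -22.2]
S 3 8 A 52.1 (np.float64(292.73), np.float64(231.23)) [582.9 -22.4]
S 3 25 A 42.9 (np.float64(292.79), np.float64(231.32)) [583.  -22.2]
S 3 60 A 35.1 (np.float64(292.97), n
[... 3291 characters left out ...]
253 254 255 255 253 201 117  68  50  49  60 106 193 254 255 255 254]
 [253 254 255 255 255 248 207 153 120 120 146 196 247 255 255 254 254]
 [254 254 254 255 255 255 254 244 232 236 244 254 255 255 255 254 254]
 [254 254 254 254 254 255 255 255 255 255 255 255 255 255 254 254 254]
 [254 254 254 254 253 254 255 255 255 255 255 255 254 254 254 254 254]
 [254 254 254 254 254 254 254 255 255 255 255 254 254 254 254 254 254]
 [254 254 254 254 254 254 254 254 254 254 254 254 254 254 254 254 254]]
T 4 8 A 70.5 (np.float64(338.49), np.float64(212.85)) [625.6 -22.1]
T 4 25 A 58.9 (np.float64(338.55), np.float64(212.75)) [625.8 -22.2]
T 4 60 A 50.7 (np.float64(338.52), np.float64(212.8)) [625.7 -22.1]
```

```bash
python3 - <<'E'
from h import *
S=load('scene4')
hs=cv2.cvtColor(S['img'],cv2.COLOR_RGB2HSV).astype(int)
for v in range(174,202):
    print(v,' '.join('%3d/%3d'%(hs[v,u,1],hs[v,u,2]) for u in range(303,324)))
E
```

```text
174   1/250   2/234  37/209  22/187   9/175  10/173  12/173  10/177   6/176  16/176  10/183  54/150 143/136 162/134 170/135 167/151 166/224 117/242   5/248   1/250   1/250
175   1/251  10/249  86/253 119/247  69/191   2/164  12/172  12/172  12/176  12/188  13/177  56/145 138/135 166/134 167/136 163/152 167/221 152/237  46/250   3/250   0/250
176   1/250  21/243 109/253 141/255 150/207  89/141  24/148   3/168   6/175  14/187   9/173  61/147 141/134 160/137 171/130 164/148 164/208 152/236  60/248   3/251   0/252
177   0/249  23/240 113/251 160/241 168/187 150/138 121/129 103/131  84/145  56/158  90/150 134/135 166/129 159/135 156/136 163/153 167/222 155/238  93/245   4/252   0/249
178   0/248   5/240 100/227 162/214 168/187 163/139 164/121 166/123 155/132 141/137 151/140 167/130 164/129 173/127 162/140 160/179 166/230 155/239 114/235  18/240  16/194
179   1/249   3/243  83/211 162/206 165/213 164/177 167/139 160/129 169/125 157/135 162/140 164/132 156/131 165/133 164/162 162/231 159/239 164/237 156/186  76/138  93/101
180   0/248   2/252  48/203 155/197 165/222 163/214 168/181 167/139 
[... 3015 characters left out ...]
/255   0/255
198   0/255   0/255   0/255   0/255   0/255   0/255   0/255   0/255   6/254  13/218  11/223   0/255   0/255   0/255   0/255   0/255   0/255   0/255   0/255   0/255   0/255
199   0/255   0/255   0/255   0/255   0/255   0/255   0/255   0/255   7/243  10/211  11/208   8/245   0/255   0/255   0/255   0/255   0/255   0/255   0/255   0/255   0/255
200   0/255   0/255   0/255   0/255   0/255   0/255   0/255   0/255   9/235  11/203  13/194  10/235   0/255   0/255   0/255   0/255   0/255   0/255   0/255   0/255   0/255
201   0/255   0/255   0/255   0/255   0/255   0/255   0/255   0/255   1/250  34/208  31/205   1/251   0/255   0/255   0/255   0/255   0/255   0/255   0/255   0/255   0/255
```

```bash
python3 - <<'E'
from h import *
S=load('scene4')
print(onz(S,313.2,196.5,86.8),onz(S,313.2,196.5,84.8),onz(S,312.49,199.76,70))
E
```

```text
[499.39470827 -20.19653228  86.8       ] [498.16668031 -20.85916763  84.8       ] [497.01629066 -23.21545925  70.        ]
```

Call:
servo_tool --commands '[{"dp": [-1,4,-1.5],"turn": [0,0,-0.19]},{"dp": [-1.8,8,-2.7],"turn": [0,0,-0.19]},{"dp": [-1.8,10,-2.7],"turn": [0,0,-0.19]},{"dp": [-1.8,10,-2.7],"turn": [0,0,-0.19]}]'

```text
clock: 5.33
eef_pos: [494.3, -24.5, 164.5]
eef_rot: [-1.571, 0.0, -0.001]
wrist_force: [-0.3, 0.2, -0.4]
finger_gap: 23.4
```

Call:
servo_tool --commands '[{"dp": [0,0,0],"turn": [0,0,0]},{"dp": [0,0,0],"turn": [0,0,0]}]'

```text
clock: 5.5
eef_pos: [494.3, -24.5, 164.5]
eef_rot: [-1.571, 0.0, -0.001]
wrist_force: [0.5, 0.7, -0.8]
finger_gap: 23.5
```

```bash
cat > look.py <<'E'
from h import *
import sys
n=sys.argv[1];u,v=int(sys.argv[2]),int(sys.argv[3])
s=manip.read_state();print(s['eef_pos'].round(2),s['eef_rot'].round(4),s['wrist_force'].round(2),s['moment'].round(3))
S=snap('scene','scene'+n)
cv2.imwrite('pics/v%s.png'%n,cv2.resize(S['img'][v-25:v+25,u-30:u+30],(720,600),interpolation=2)[:,:,::-1])
E
python3 look.py 5 315 190
```

```text
[494.32 -24.52 164.5 ] [-1.5708e+00  3.0000e-04 -6.0000e-04] [ 0.51  0.67 -0.76] [-0.061  0.016  0.028]
```

View pics/v5.png

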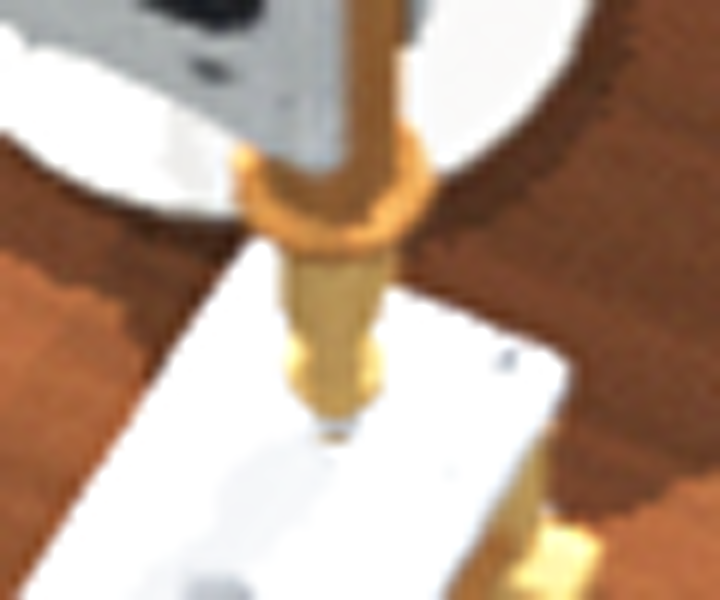

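Call:
servo_tool --commands '[{"dp": [0,2,0],"turn": [0,0,0]},{"dp": [0,4,0],"turn": [0,0,0]},{"dp": [0,5,0],"turn": [0,0,0]}]'

```text
clock: 5.8
eef_pos: [494.3, -24.5, 159.2]
eef_rot: [-1.571, 0.001, -0.001]
wrist_force: [-0.4, -0.1, -1.0]
finger_gap: 23.8
```

Call:
servo_tool --commands '[{"dp": [0,0.7,0],"turn": [0,0,0]},{"dp": [0,1.5,0],"turn": [0,0,0]},{"dp": [0,1.5,0],"turn": [0,0,0]}]'

```text
clock: 6.05
eef_pos: [494.3, -24.5, 157.7]
eef_rot: [-1.571, 0.0, -0.001]
wrist_force: [-0.1, 0.3, -0.5]
finger_gap: 23.7
```

```bash
python3 look.py 6 315 190
```

```text
[494.33 -24.47 157.68] [-1.5707e+00  4.0000e-04 -5.0000e-04] [-0.12  0.29 -0.51] [-0.004 -0.023 -0.001]
```

Nose expected at about z 70 now. Continue in small steps.

Call:
servo_tool --commands '[{"dp": [0,0.5,0],"turn": [0,0,0]},{"dp": [0,1,0],"turn": [0,0,0]},{"dp": [0,1,0],"turn": [0,0,0]}]'

```text
clock: 6.35
eef_pos: [494.6, -24.5, 157.1]
eef_rot: [-1.571, -0.001, -0.001]
wrist_force: [1.0, 0.3, 2.0]
finger_gap: 23.5
```

Call:
servo_tool --commands '[{"dp": [0,0.5,0],"turn": [0,0,0]},{"dp": [0,1,0],"turn": [0,0,0]},{"dp": [0,1,0],"turn": [0,0,0]}]'

```text
clock: 6.6
eef_pos: [494.9, -24.4, 156.5]
eef_rot: [-1.571, -0.002, -0.001]
wrist_force: [0.4, 0.4, 5.2]
finger_gap: 23.8
```

```bash
python3 look.py 7 315 190
```

```text
[494.91 -24.44 156.45] [-1.5707e+00 -1.6000e-03 -6.0000e-04] [0.43 0.41 5.22] [ 0.197 -0.126  0.015]
```

View pics/v7.png

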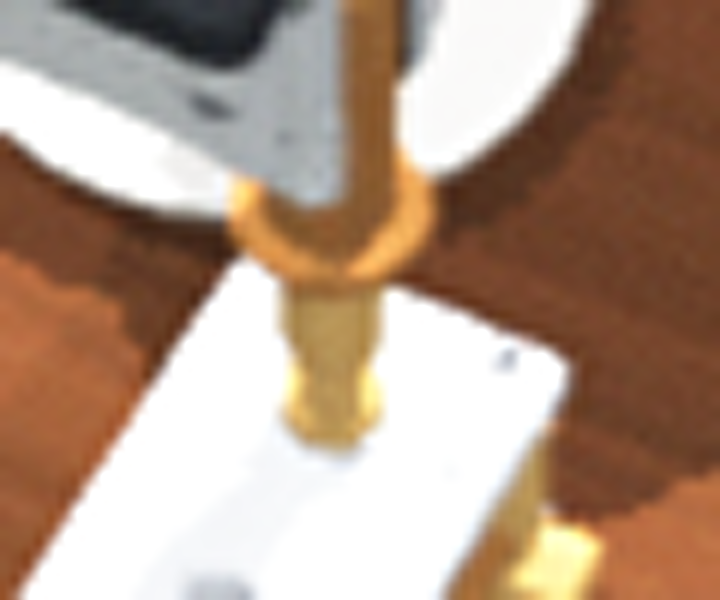

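Call:
servo_tool --commands '[{"dp": [0.2,-1,0.2],"turn": [0,0,0.09]},{"dp": [0.5,-1.5,0.4],"turn": [0,0,0.09]},{"dp": [0.5,-1.5,0.4],"turn": [0,0,0.09]}]'

```text
clock: 6.9
eef_pos: [495.3, -24.0, 157.8]
eef_rot: [-1.571, 0.001, -0.001]
wrist_force: [-0.1, -0.0, 0.1]
finger_gap: 23.7
```

Call:
servo_tool --commands '[{"dp": [0.2,0.5,0],"turn": [0,0,0]},{"dp": [0.4,1,0],"turn": [0,0,0]},{"dp": [0.4,1,0],"turn": [0,0,0]}]'

```text
clock: 7.15
eef_pos: [495.6, -24.0, 156.6]
eef_rot: [-1.571, 0.001, -0.001]
wrist_force: [0.8, -0.4, -0.3]
finger_gap: 23.0
```

Call:
servo_tool --commands '[{"dp": [0,0.5,0],"turn": [0,0,0]},{"dp": [0,1,0],"turn": [0,0,0]},{"dp": [0,1,0],"turn": [0,0,0]}]'

```text
clock: 7.4
eef_pos: [495.9, -24.0, 156.2]
eef_rot: [-1.571, 0.0, -0.001]
wrist_force: [-2.3, 0.7, 7.6]
finger_gap: 23.3
```

```bash
python3 look.py 8 315 190
```

```text
[495.86 -24.02 156.18] [-1.5707e+00  0.0000e+00 -6.0000e-04] [-2.31  0.73  7.64] [ 0.115  0.486 -0.018]
```

Call:
servo_tool --commands '[{"dp": [-0.3,-1,0.2],"turn": [0,0,0]},{"dp": [-0.5,-1.2,0.4],"turn": [0,0,0]},{"dp": [-0.5,-1.2,0.4],"turn": [0,0,0]}]'

```text
clock: 7.7
eef_pos: [495.2, -23.6, 157.3]
eef_rot: [-1.571, 0.0, -0.001]
wrist_force: [0.6, 0.6, 0.0]
finger_gap: 23.9
```

Call:
servo_tool --commands '[{"dp": [0,0.6,0],"turn": [0,0,0]},{"dp": [0,1.2,0],"turn": [0,0,0]},{"dp": [0,1.7,0],"turn": [0,0,0]},{"dp": [0,1.7,0],"turn": [0,0,0]}]'

```text
clock: 8.03
eef_pos: [495.6, -23.7, 156.2]
eef_rot: [-1.571, -0.001, -0.0]
wrist_force: [-0.4, 0.6, 8.4]
finger_gap: 23.6
```

```bash
python3 look.py 9 315 190
```

```text
[495.56 -23.66 156.17] [-1.5709e+00 -8.0000e-04 -5.0000e-04] [-0.37  0.58  8.35] [-0.087  0.429 -0.057]
```

View pics/v9.png

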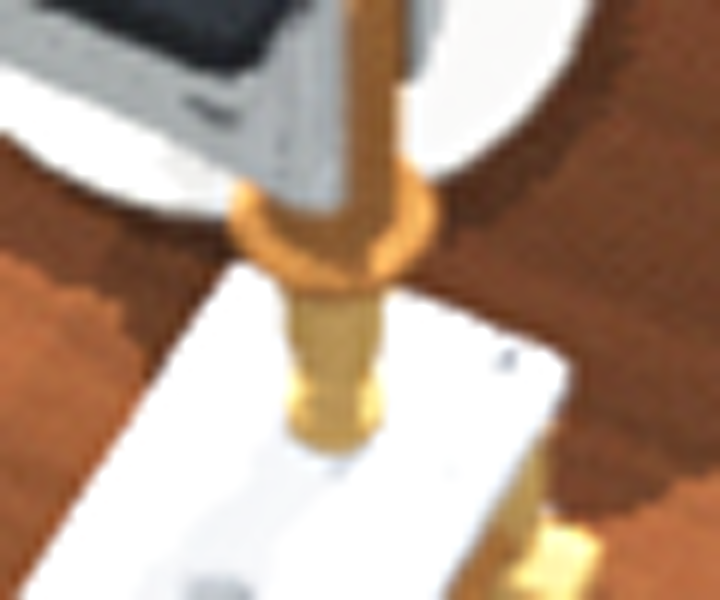

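Call:
servo_tool --commands '[{"dp": [0,-4,0],"turn": [0,0,0.05]},{"dp": [0,-12,0],"turn": [0,0,0.05]},{"dp": [14,-12,0.2],"turn": [0,0,0.05]},{"dp": [30,-12,0.4],"turn": [0,0,0.05]},{"dp": [41.9,-12,0.6],"turn": [0,0,0.05]}]'

```text
clock: 8.5
eef_pos: [538.4, -23.1, 168.9]
eef_rot: [-1.571, -0.001, -0.001]
wrist_force: [-0.1, 0.2, -0.1]
finger_gap: 23.5
```

Call:
servo_tool --commands '[{"dp": [0,0,0],"turn": [0,0,0]},{"dp": [0,0,0],"turn": [0,0,0]}]'

```text
clock: 8.67
eef_pos: [538.4, -23.1, 169.0]
eef_rot: [-1.571, -0.0, -0.001]
wrist_force: [-0.5, 0.3, -0.9]
finger_gap: 23.8
```

```bash
python3 look.py 10 305 205
```

```text
[538.36 -23.11 168.99] [-1.571e+00 -4.000e-04 -5.000e-04] [-0.48  0.26 -0.89] [-0.043  0.112 -0.001]
```

View pics/v10.png

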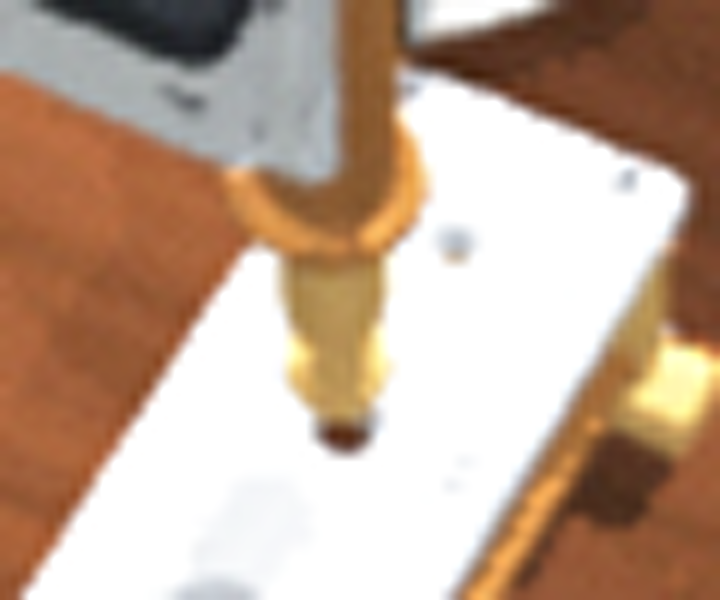

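Call:
servo_tool --commands '[{"dp": [-0.8,4,0.4],"turn": [0,0,0]},{"dp": [-0.8,9,0.4],"turn": [0,0,0]},{"dp": [-0.8,12,0.4],"turn": [0,0,0]},{"dp": [-0.8,12,0.4],"turn": [0,0,0]}]'

```text
clock: 9.05
eef_pos: [536.6, -22.7, 156.2]
eef_rot: [-1.571, 0.001, -0.001]
wrist_force: [-1.1, -1.2, -0.9]
finger_gap: 23.7
```

Call:
servo_tool --commands '[{"dp": [0,0.5,0],"turn": [0,0,0]},{"dp": [0,1,0],"turn": [0,0,0]},{"dp": [0,1,0],"turn": [0,0,0]}]'

```text
clock: 9.3
eef_pos: [536.8, -22.7, 155.4]
eef_rot: [-1.571, 0.0, -0.001]
wrist_force: [-0.6, 0.5, 2.2]
finger_gap: 23.6
```

Call:
servo_tool --commands '[{"dp": [0,0.5,0],"turn": [0,0,0]},{"dp": [0,1,0],"turn": [0,0,0]},{"dp": [0,1,0],"turn": [0,0,0]}]'

```text
clock: 9.55
eef_pos: [537.1, -22.8, 154.9]
eef_rot: [-1.571, -0.001, -0.001]
wrist_force: [0.6, 0.4, 4.6]
finger_gap: 23.6
```

```bash
python3 look.py 11 305 205
```

```text
[537.1 -22.8 154.9] [-1.5712e+00 -9.0000e-04 -6.0000e-04] [0.63 0.41 4.58] [-0.169 -0.041 -0.02 ]
```

Call:
servo_tool --commands '[{"dp": [0.2,-1,0],"turn": [0,0,0.05]},{"dp": [0.5,-1,0],"turn": [0,0,0.05]},{"dp": [0.5,-1,0],"turn": [0,0,0.05]}]'

```text
clock: 9.85
eef_pos: [537.5, -22.7, 155.7]
eef_rot: [-1.571, 0.001, -0.001]
wrist_force: [-0.6, -0.3, -0.4]
finger_gap: 23.6
```

Call:
servo_tool --commands '[{"dp": [0.2,0.5,0],"turn": [0,0,0]},{"dp": [0.2,1,0],"turn": [0,0,0]},{"dp": [0.2,1.5,0],"turn": [0,0,0]}]'

```text
clock: 10.1
eef_pos: [537.8, -22.8, 154.6]
eef_rot: [-1.571, 0.0, -0.001]
wrist_force: [-2.1, -0.3, 9.7]
finger_gap: 23.3
```

Call:
servo_tool --commands '[{"dp": [0,0.5,0],"turn": [0,0,0]},{"dp": [0,1,0],"turn": [0,0,0]},{"dp": [0,1,0],"turn": [0,0,0]}]'

```text
clock: 10.35
eef_pos: [538.0, -22.9, 154.6]
eef_rot: [-1.572, -0.001, -0.001]
wrist_force: [-4.0, -0.8, 10.8]
finger_gap: 23.8
```

```bash
python3 look.py 12 305 205
```

```text
[538.01 -22.91 154.59] [-1.5715e+00 -8.0000e-04 -5.0000e-04] [-4.04 -0.77 10.79] [-0.086  1.043  0.058]
```

View pics/v12.png

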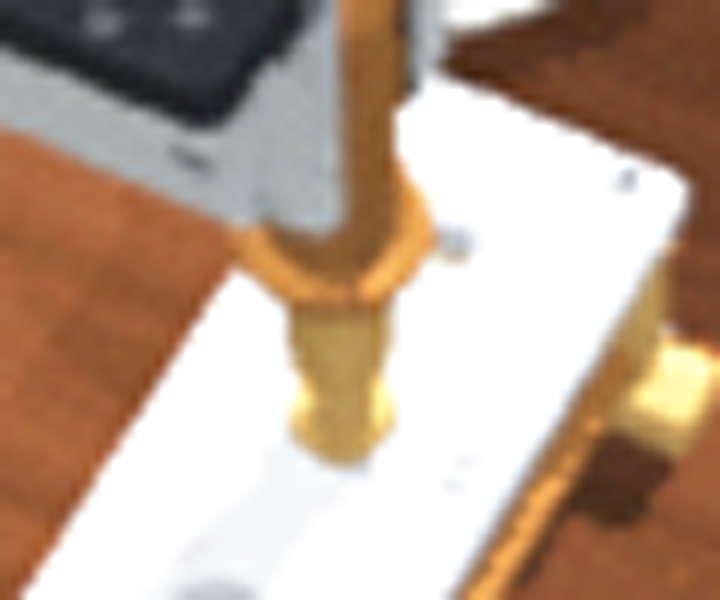

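Call:
servo_tool --commands '[{"dp": [0,-5,0],"turn": [0.03,0,0.05]},{"dp": [0,-14,0],"turn": [0.03,0,0.05]},{"dp": [14,-14,0.3],"turn": [0.03,0,0.05]},{"dp": [30,-14,0.6],"turn": [0.03,0,0.05]},{"dp": [43,-14,0.8],"turn": [0.03,0,0.05]}]'

```text
clock: 10.82
eef_pos: [581.9, -22.1, 169.4]
eef_rot: [-1.571, -0.001, -0.001]
wrist_force: [0.9, -0.1, -0.6]
finger_gap: 23.3
```

Call:
servo_tool --commands '[{"dp": [0,0,0],"turn": [0,0,0]},{"dp": [0,0,0],"turn": [0,0,0]}]'

```text
clock: 10.98
eef_pos: [581.9, -22.1, 169.5]
eef_rot: [-1.571, -0.0, -0.0]
wrist_force: [-0.1, 0.4, -0.8]
finger_gap: 23.3
```

```bash
python3 look.py 13 295 220
```

```text
[581.86 -22.05 169.45] [-1.571e+00 -5.000e-04 -4.000e-04] [-0.08  0.38 -0.77] [-0.085  0.081  0.001]
```

View pics/v13.png

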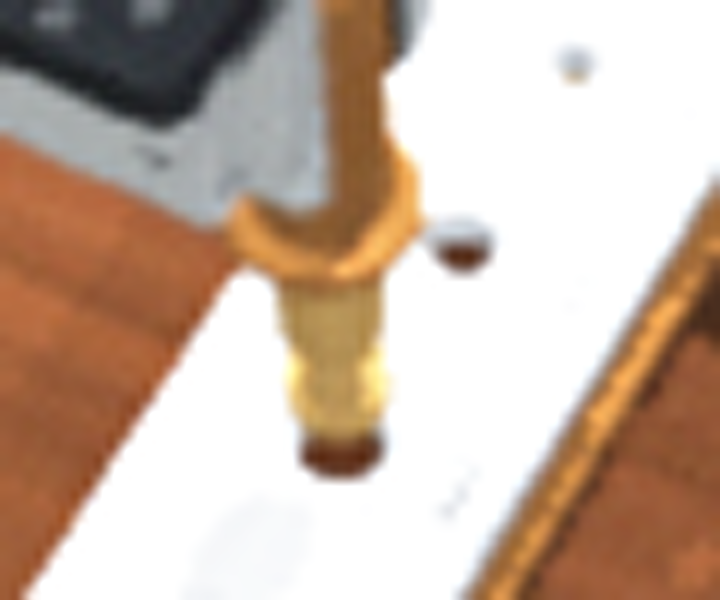

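Call:
servo_tool --commands '[{"dp": [-0.3,4,0],"turn": [0,0,0]},{"dp": [-0.3,9,0],"turn": [0,0,0]},{"dp": [-0.3,12,0],"turn": [0,0,0]},{"dp": [-0.3,12,0],"turn": [0,0,0]}]'

```text
clock: 11.37
eef_pos: [580.6, -22.0, 156.5]
eef_rot: [-1.571, 0.001, -0.001]
wrist_force: [0.0, 0.7, -0.3]
finger_gap: 23.8
```

Call:
servo_tool --commands '[{"dp": [0,0.7,0],"turn": [0,0,0]},{"dp": [0,1.5,0],"turn": [0,0,0]},{"dp": [0,2,0],"turn": [0,0,0]},{"dp": [0,2,0],"turn": [0,0,0]}]'

```text
clock: 11.7
eef_pos: [580.5, -22.0, 154.5]
eef_rot: [-1.571, 0.001, -0.001]
wrist_force: [-0.0, -0.3, -0.9]
finger_gap: 23.3
```

Call:
servo_tool --commands '[{"dp": [0,0.5,0],"turn": [0,0,0]},{"dp": [0,1,0],"turn": [0,0,0]},{"dp": [0,1,0],"turn": [0,0,0]}]'

```text
clock: 11.95
eef_pos: [580.8, -22.1, 153.8]
eef_rot: [-1.571, 0.0, -0.001]
wrist_force: [0.5, -0.9, 2.2]
finger_gap: 23.4
```

```bash
python3 look.py 14 295 220
```

```text
[580.77 -22.11 153.83] [-1.5709e+00  2.0000e-04 -6.0000e-04] [ 0.46 -0.91  2.19] [-0.099 -0.029  0.036]
```

Call:
servo_tool --commands '[{"dp": [0.3,-0.7,0],"turn": [0,0,0]},{"dp": [0.6,-0.7,0],"turn": [0,0,0]},{"dp": [0.6,-0.2,0],"turn": [0,0,0]}]'

```text
clock: 12.25
eef_pos: [581.3, -22.1, 154.0]
eef_rot: [-1.571, 0.0, -0.001]
wrist_force: [-0.6, 0.4, -0.5]
finger_gap: 23.5
```

Call:
servo_tool --commands '[{"dp": [0.1,0.5,0],"turn": [0,0,0]},{"dp": [0.1,1,0],"turn": [0,0,0]},{"dp": [0.1,1.2,0],"turn": [0,0,0]}]'

```text
clock: 12.5
eef_pos: [581.6, -22.1, 153.2]
eef_rot: [-1.571, -0.0, -0.0]
wrist_force: [-0.9, 0.7, 5.9]
finger_gap: 23.4
```

```bash
python3 look.py 15 295 220
```

```text
[581.63 -22.14 153.21] [-1.5711e+00 -2.0000e-04 -5.0000e-04] [-0.89  0.68  5.94] [-0.178  0.384  0.001]
```

Call:
servo_tool --commands '[{"dp": [-0.2,0.5,0],"turn": [0,0,0]},{"dp": [-0.5,0.5,0.3],"turn": [0,0,0]},{"dp": [-0.5,0.7,0.6],"turn": [0,0,0]}]'

```text
clock: 12.8
eef_pos: [581.5, -21.8, 153.2]
eef_rot: [-1.572, -0.002, -0.001]
wrist_force: [0.4, -2.6, 7.6]
finger_gap: 23.5
```

Call:
servo_tool --commands '[{"dp": [0,0.2,-0.4],"turn": [0,0,0]},{"dp": [0,0.3,-0.8],"turn": [0,0,0]},{"dp": [0,0.4,-1.2],"turn": [0,0,0]}]'

```text
clock: 13.05
eef_pos: [581.6, -22.9, 153.1]
eef_rot: [-1.571, -0.002, -0.001]
wrist_force: [-0.4, 1.8, 5.9]
finger_gap: 23.8
```

Call:
servo_tool --commands '[{"dp": [0.2,0.1,0.3],"turn": [0,0,0]},{"dp": [0.2,0.2,0.6],"turn": [0,0,0]},{"dp": [0.2,0.3,0.6],"turn": [0,0,0]}]'

```text
clock: 13.3
eef_pos: [581.8, -22.3, 153.1]
eef_rot: [-1.571, -0.002, -0.001]
wrist_force: [-1.7, -0.9, 7.8]
finger_gap: 23.6
```

```bash
python3 look.py 16 295 220
```

```text
[581.78 -22.31 153.08] [-1.5715e+00 -2.2000e-03 -5.0000e-04] [-1.72 -0.93  7.83] [-0.214  0.66  -0.024]
```

View pics/v16.png

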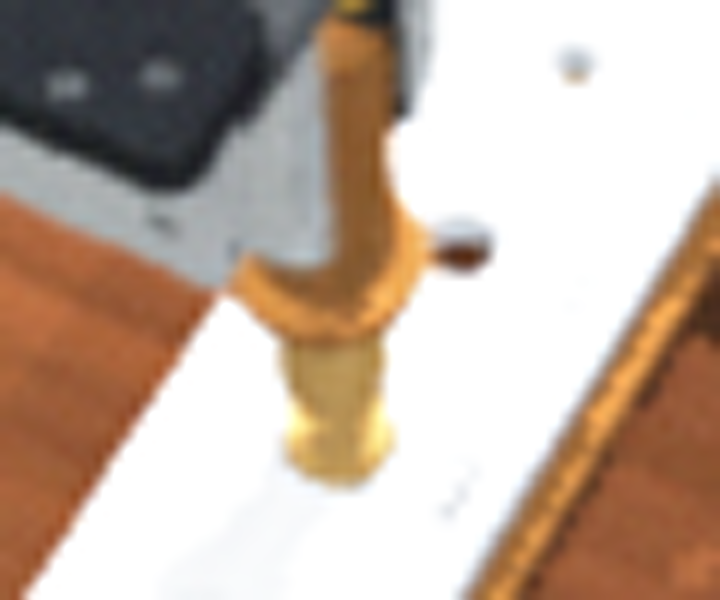

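Call:
servo_tool --commands '[{"dp": [0,-5,0],"turn": [0.04,0,0.1]},{"dp": [0,-14,0],"turn": [0.04,0,0.1]},{"dp": [15,-14,0.2],"turn": [0.04,0,0.1]},{"dp": [32,-14,0.4],"turn": [0.04,0,0.1]},{"dp": [45.5,-14,0.6],"turn": [0.04,0,0.1]}]'

```text
clock: 13.77
eef_pos: [628.2, -21.7, 168.0]
eef_rot: [-1.571, -0.001, -0.001]
wrist_force: [-0.9, 0.5, -0.3]
finger_gap: 23.6
```

Call:
servo_tool --commands '[{"dp": [0,0,0],"turn": [0,0,0]},{"dp": [0,0,0],"turn": [0,0,0]}]'

```text
clock: 13.93
eef_pos: [628.1, -21.6, 168.0]
eef_rot: [-1.571, -0.001, -0.0]
wrist_force: [-0.1, 0.3, 0.3]
finger_gap: 23.4
```

```bash
python3 look.py 17 285 235
```

```text
[628.14 -21.64 167.96] [-1.5707e+00 -9.0000e-04 -5.0000e-04] [-0.09  0.33  0.25] [-0.083  0.075  0.051]
```

View pics/v17.png

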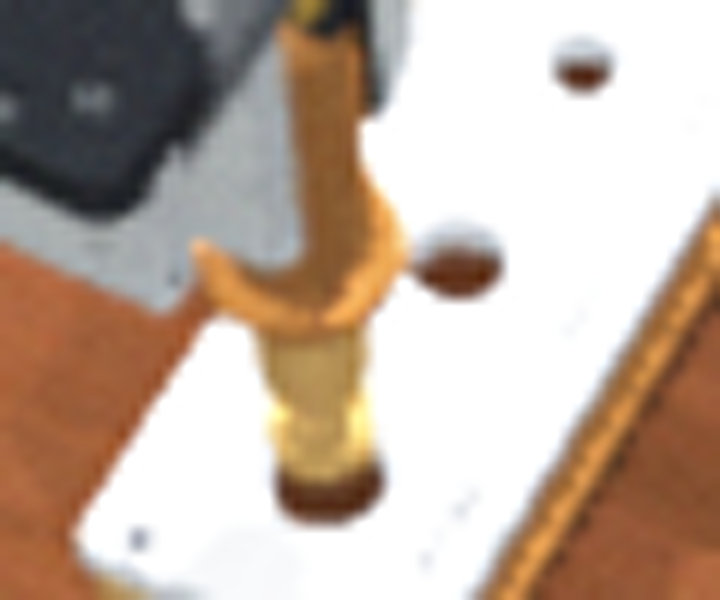

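```bash
python3 - <<'E'
from h import *
S=load('scene17')
for h in (0,60,65,133):print(h,proj(S,[628.1,-21.6,79.5+h]).round(2))
E
```

```text
0 [281.67 246.37]
60 [279.94 230.34]
65 [279.79 228.93]
133 [277.58 208.54]
```

Call:
servo_tool --commands '[{"dp": [0,4,0],"turn": [0,0,0.05]},{"dp": [0,8,0],"turn": [0,0,0.05]},{"dp": [0,12,0],"turn": [0,0,0.05]},{"dp": [0,12,0],"turn": [0,0,0.05]}]'

```text
clock: 14.32
eef_pos: [627.1, -21.6, 154.9]
eef_rot: [-1.571, 0.002, -0.001]
wrist_force: [0.4, 0.3, -0.9]
finger_gap: 23.8
```

Call:
servo_tool --commands '[{"dp": [0,0.7,0],"turn": [0,0,0]},{"dp": [0,1.4,0],"turn": [0,0,0]},{"dp": [0,2,0],"turn": [0,0,0]},{"dp": [0,2,0],"turn": [0,0,0]}]'

```text
clock: 14.65
eef_pos: [627.1, -21.6, 152.9]
eef_rot: [-1.571, 0.002, -0.001]
wrist_force: [0.6, 0.8, -0.9]
finger_gap: 23.7
```

Call:
servo_tool --commands '[{"dp": [0,0.5,0],"turn": [0,0,0]},{"dp": [0,1,0],"turn": [0,0,0]},{"dp": [0,1,0],"turn": [0,0,0]}]'

```text
clock: 14.9
eef_pos: [627.1, -21.6, 151.8]
eef_rot: [-1.571, 0.002, -0.001]
wrist_force: [-0.2, -0.7, -0.0]
finger_gap: 24.0
```

```bash
python3 look.py 18 285 235
```

```text
[627.1  -21.63 151.83] [-1.5705e+00  1.6000e-03 -6.0000e-04] [-0.16 -0.69 -0.05] [-0.09  -0.042 -0.02 ]
```

Call:
servo_tool --commands '[{"dp": [0.3,0.5,0],"turn": [0,0,-0.09]},{"dp": [0.3,1,0],"turn": [0,0,-0.09]},{"dp": [0.3,1,0],"turn": [0,0,-0.09]}]'

```text
clock: 15.2
eef_pos: [627.3, -21.6, 150.7]
eef_rot: [-1.57, 0.0, -0.001]
wrist_force: [-0.5, -0.9, -0.7]
finger_gap: 23.7
```

Call:
servo_tool --commands '[{"dp": [0,0.5,0],"turn": [0,0,0]},{"dp": [0,1,0],"turn": [0,0,0]},{"dp": [0,1,0],"turn": [0,0,0]}]'

```text
clock: 15.45
eef_pos: [627.3, -21.6, 149.6]
eef_rot: [-1.57, 0.0, -0.001]
wrist_force: [0.3, -0.8, -1.1]
finger_gap: 23.4
```

```bash
python3 look.py 19 285 235
```

```text
[627.3  -21.61 149.59] [-1.5705e+00  4.0000e-04 -5.0000e-04] [ 0.33 -0.78 -1.13] [-0.041  0.06  -0.036]
```

Call:
servo_tool --commands '[{"dp": [0,2,0],"turn": [0,0,0]},{"dp": [0,4,0],"turn": [0,0,0]},{"dp": [0,6,0],"turn": [0,0,0]},{"dp": [0,8,0],"turn": [0,0,0]},{"dp": [0,8,0],"turn": [0,0,0]}]'

```text
clock: 15.92
eef_pos: [627.1, -21.6, 141.0]
eef_rot: [-1.57, 0.001, -0.001]
wrist_force: [0.6, 0.4, -0.5]
finger_gap: 23.3
```

Call:
servo_tool --commands '[{"dp": [0,2.5,0],"turn": [0,0,0]},{"dp": [0,5,0],"turn": [0,0,0]},{"dp": [0,7.5,0],"turn": [0,0,0]},{"dp": [0,10,0],"turn": [0,0,0]},{"dp": [0,10,0],"turn": [0,0,0]}]'

```text
clock: 16.33
eef_pos: [627.0, -21.6, 130.4]
eef_rot: [-1.57, 0.002, -0.001]
wrist_force: [0.6, -0.5, -0.2]
finger_gap: 23.7
```

```bash
python3 look.py 20 285 235
```

```text
[626.99 -21.63 130.43] [-1.5705e+00  1.6000e-03 -5.0000e-04] [ 0.63 -0.51 -0.21] [-0.139 -0.065  0.015]
```

View pics/v20.png

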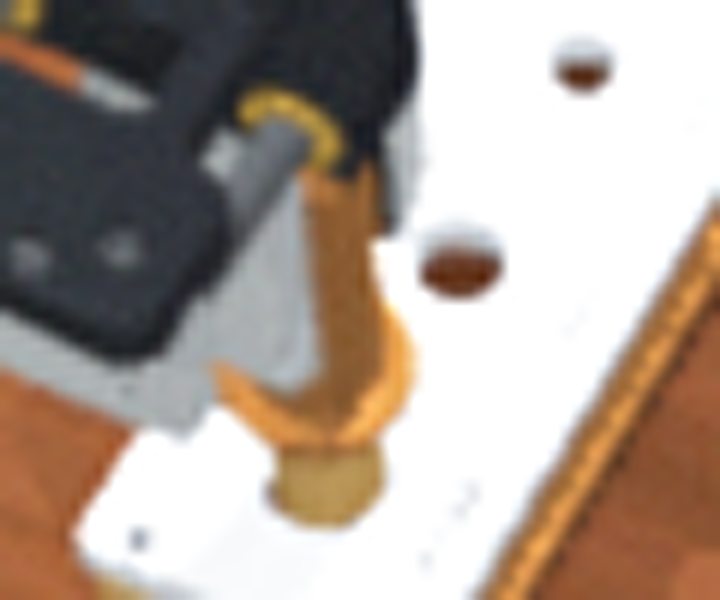

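Call:
servo_tool --commands '[{"dp": [0.2,2.5,0],"turn": [0,0,-0.1]},{"dp": [0.2,5,0],"turn": [0,0,-0.1]},{"dp": [0.2,7.5,0],"turn": [0,0,-0.1]},{"dp": [0.2,10,0],"turn": [0,0,-0.1]},{"dp": [0.2,10,0],"turn": [0,0,-0.1]}]'

```text
clock: 16.8
eef_pos: [627.0, -21.6, 120.1]
eef_rot: [-1.57, 0.0, -0.001]
wrist_force: [-0.4, 0.1, -0.8]
finger_gap: 23.6
```

Call:
servo_tool --commands '[{"dp": [0.2,2.5,0],"turn": [0,0,-0.05]},{"dp": [0.2,5,0],"turn": [0,0,-0.05]},{"dp": [0.2,7.5,0],"turn": [0,0,-0.05]},{"dp": [0.2,10,0],"turn": [0,0,-0.05]},{"dp": [0.2,10,0],"turn": [0,0,-0.05]}]'

```text
clock: 17.22
eef_pos: [627.0, -21.6, 109.4]
eef_rot: [-1.57, 0.0, -0.001]
wrist_force: [0.6, -0.8, -0.5]
finger_gap: 23.8
```

Call:
servo_tool --commands '[{"dp": [0.2,2,0],"turn": [0,0,-0.05]},{"dp": [0.2,4,0],"turn": [0,0,-0.05]},{"dp": [0.2,6,0],"turn": [0,0,-0.05]},{"dp": [0.2,7,0],"turn": [0,0,-0.05]},{"dp": [0.2,7,0],"turn": [0,0,-0.05]}]'

```text
clock: 17.63
eef_pos: [627.1, -21.6, 102.1]
eef_rot: [-1.57, -0.0, -0.001]
wrist_force: [0.6, 0.5, 0.0]
finger_gap: 23.7
```

```bash
python3 look.py 21 285 235
```

```text
[627.07 -21.61 102.05] [-1.5703e+00 -0.0000e+00 -6.0000e-04] [0.59 0.45 0.01] [-0.104  0.076 -0.007]
```

View pics/v21.png

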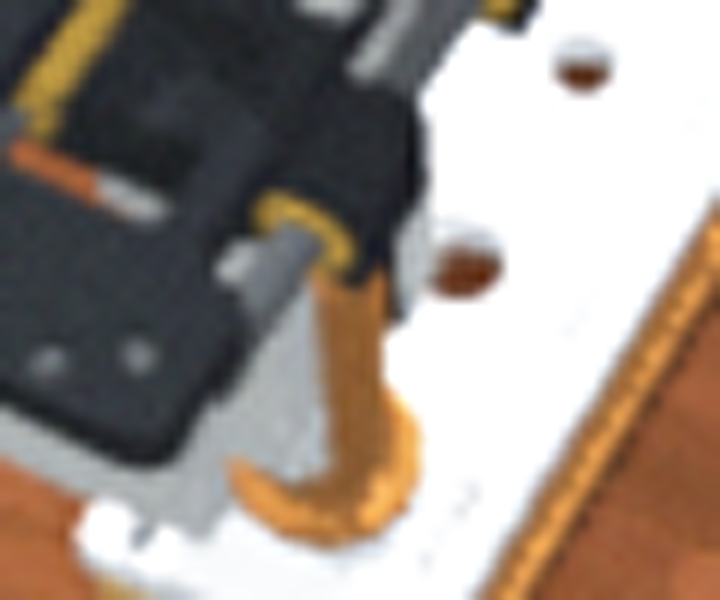

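Close to seated. Lower slowly to contact.

Call:
servo_tool --commands '[{"dp": [0,0.7,0],"turn": [0,0,0]},{"dp": [0,1.5,0],"turn": [0,0,0]},{"dp": [0,1.5,0],"turn": [0,0,0]}]'

```text
clock: 17.93
eef_pos: [627.1, -21.6, 100.7]
eef_rot: [-1.57, -0.0, -0.001]
wrist_force: [0.2, -0.5, -1.5]
finger_gap: 23.4
```

Call:
servo_tool --commands '[{"dp": [0,0.6,0],"turn": [0,0,0]},{"dp": [0,1.2,0],"turn": [0,0,0]},{"dp": [0,1.2,0],"turn": [0,0,0]}]'

```text
clock: 18.18
eef_pos: [627.0, -21.6, 99.3]
eef_rot: [-1.57, 0.0, -0.001]
wrist_force: [-0.2, 0.4, -0.1]
finger_gap: 23.2
```

Call:
servo_tool --commands '[{"dp": [0,0.5,0],"turn": [0,0,0]},{"dp": [0,1,0],"turn": [0,0,0]},{"dp": [0,1,0],"turn": [0,0,0]}]'

```text
clock: 18.43
eef_pos: [627.1, -21.6, 98.6]
eef_rot: [-1.57, -0.0, -0.001]
wrist_force: [-0.8, 0.7, 2.8]
finger_gap: 23.8
```

Call:
servo_tool --commands '[{"dp": [0,0.4,0],"turn": [0,0,0]},{"dp": [0,0.8,0],"turn": [0,0,0]},{"dp": [0,0.8,0],"turn": [0,0,0]}]'

```text
clock: 18.68
eef_pos: [627.1, -21.6, 98.6]
eef_rot: [-1.57, -0.001, -0.001]
wrist_force: [-4.1, -0.6, 7.9]
finger_gap: 23.7
```

Call:
servo_tool --commands '[{"dp": [0,-0.2,0],"turn": [0,0,0]},{"dp": [0,-0.2,0],"turn": [0,0,0]}]'

```text
clock: 18.85
eef_pos: [627.2, -21.6, 98.8]
eef_rot: [-1.57, -0.001, -0.0]
wrist_force: [0.8, 0.1, -1.0]
finger_gap: 23.6
```

Call:
servo_tool --commands '[{"dp": [0,0,0],"turn": [0,0,0]},{"dp": [0,0,0],"turn": [0,0,0]},{"dp": [0,0,0],"turn": [0,0,0]},{"dp": [0,0,0],"turn": [0,0,0]},{"dp": [0,0,0],"turn": [0,0,0]}]' --grip -0.1

```text
clock: 19.27
eef_pos: [627.2, -21.6, 98.7]
eef_rot: [-1.57, -0.001, -0.001]
wrist_force: [-0.0, 0.4, 0.3]
finger_gap: 50.9
```

```bash
python3 look.py 22 285 235
```

```text
[627.18 -21.59  98.73] [-1.5704e+00 -7.0000e-04 -5.0000e-04] [-0.02  0.36  0.26] [-0.069  0.05   0.046]
```

View pics/v22.png

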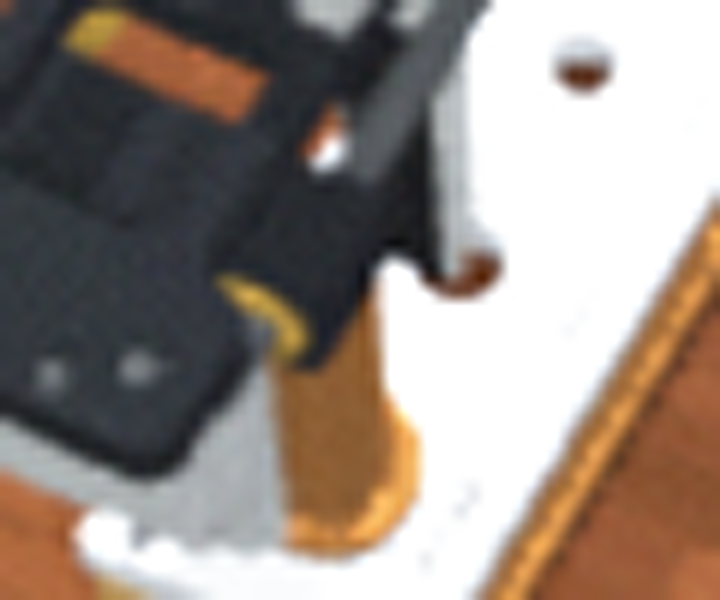

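Fingers clear of the handle; retreat straight up, then away toward the robot for a clear view.

Call:
servo_tool --commands '[{"dp": [0,-8,0],"turn": [0,0,0]},{"dp": [0,-25,0],"turn": [0,0,0]},{"dp": [0,-50,0],"turn": [0,0,0]},{"dp": [0,-80,0],"turn": [0,0,0]},{"dp": [0,-110,0],"turn": [0,0,0]}]'

```text
clock: 19.73
eef_pos: [626.8, -21.6, 210.5]
eef_rot: [-1.57, -0.0, -0.0]
wrist_force: [0.1, 0.1, 0.4]
finger_gap: 51.6
```

Call:
servo_tool --commands '[{"dp": [-5,-10,20],"turn": [0,0,0]},{"dp": [-10,-10,50],"turn": [0,0,0]},{"dp": [-20,-10,85],"turn": [0,0,0]},{"dp": [-30,-10,120],"turn": [0,0,0]},{"dp": [-40,-10,150],"turn": [0,0,0]}]'

```text
clock: 20.15
eef_pos: [586.2, 130.3, 221.3]
eef_rot: [-1.57, -0.001, -0.0]
wrist_force: [0.4, 0.3, -0.3]
finger_gap: 51.5
```

Call:
servo_tool --commands '[{"dp": [0,0,10],"turn": [0,0,0]},{"dp": [0,0,15],"turn": [0,0,0]},{"dp": [0,0,15],"turn": [0,0,0]}]'

```text
clock: 20.4
eef_pos: [586.4, 145.7, 221.7]
eef_rot: [-1.57, -0.002, 0.001]
wrist_force: [1.1, -0.7, -0.4]
finger_gap: 51.4
```

```bash
python3 look.py 23 285 235; python3 - <<'E'
from h import *
T=snap('top','top23');S=load('scene23')
a=cv2.resize(T['img'][180:300,285:405],(400,400),interpolation=2);b=cv2.resize(S['img'][175:295,225:345],(400,400),interpolation=2)
cv2.imwrite('pics/w23.png',np.hstack([a,b])[:,:,::-1]); cv2.imwrite('pics/w24.png',np.hstack([cv2.resize(S['img'],(400,300)),cv2.resize(T['img'],(400,300))])[:,:,::-1])
P=np.array([dep(T,u,v) for u in range(325,352) for v in range(199,232)])
k=P[P[:,2]>135];print(len(k),k.mean(0),k[:,2].max())
P=np.array([dep(S,u,v) for u in range(265,300) for v in range(200,260)])
k=P[(P[:,2]>135)&(P[:,2]<160)];print(len(k),k.mean(0),k[:,2].max())
E
```

```text
[586.42 145.65 221.74] [-1.5702e+00 -1.7000e-03  6.0000e-04] [ 1.05 -0.66 -0.4 ] [-0.059  0.038  0.015]
101 [619.56837136 -18.86677922 181.51511939] 1157.463454775609
116 [629.91063763 -20.79174377 140.35595033] 145.57935471013934
```

View pics/w23.png

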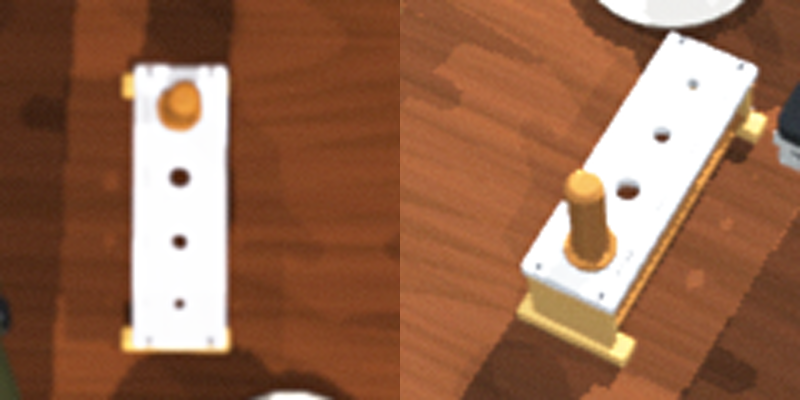

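View pics/w24.png

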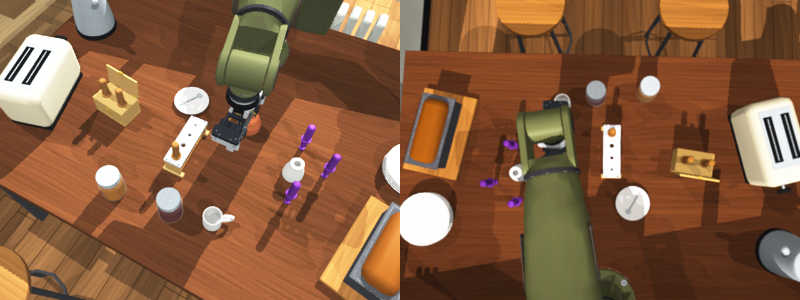

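The pictures show the hook upright in hole 4, with its collar flat on the plate. The other things have not moved and the gripper touches nothing.

```bash
python3 -c "
from cell import manip
print(manip.read_state()['clock'],manip.sign_off())"
```

```text
the job is handed in; nothing more can be done
20.5 None
```

The hook from the white pot now stands in hole 4, the widest, so its shank is the 20 mm one. I handed the job in at 20.5 s.

- **Trying the holes:** I tried it in order from the narrowest. It stopped in holes 1, 2 and 3. The highest readings I took while pressing were about 8, 11 and 8 N, well under the 20 N limit. Each stop came about 1.5 mm deeper than the one before, which fits the taper of a 20 mm shank. In hole 4 the shank slid through with no force above the sensor noise of about 1 N.
- **Seating:** I lowered it until the collar met the plate (about 8 N), eased off, opened the fingers and moved the gripper up and away.
- **Last checks:** The scene picture shows the hook upright with its collar flat on the plate. Its handle top measures about 140 mm on average (up to 146), against 143 mm expected. By eye, the two box hooks, the purple look-alikes and the other things are where they were; the honey pot was partly hidden behind the arm in the last pictures.
- **What disagreed:**
  - The two cameras differ by 3–4 mm in x, so I found each hole's centre from the contact forces.
  - The top camera's height check on the finished hook was spoilt by a bad depth pixel, so that height comes from the scene camera alone.

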